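# Kit the good lampholders for four lamps

### The arm

A 7-joint arm with a two-finger parallel gripper is mounted at the origin on the work surface. World frame = base frame: x ahead of the robot, y to its left, z up, the work surface at z = 0. Lengths are in m, angles in rad, forces in N, time in s.
With the tool pointing down it reaches from about 0.4 to 0.85 m from the base axis. Payload 4.5 kg.
Tool frame: the origin (TCP) lies on the mounting face of the last link; the fingertips stand 166 mm ahead of it and the grasp point (between the pads) lies 147 mm ahead of it; z points along the fingers, y is the line along which they close (so a half turn about z gives the same grasp; the last joint's range is limited). The gripper opens to 88 mm and grips with 3 to 60 N. Pads are 18 mm wide; open, the fingers measure 123 mm over their backs; the gripper's body (75 mm by 187 mm) begins 45 mm behind the grasp point.
Start: joints at [1.162, 0.689, -0.195, 1.565, 0.157, 0.902, -0.215], TCP at [0.268, -0.565, 0.405] pointing down, gripper open.
Joint ranges: [-3.01, 3.01], [-0.46, 2.08], [-1.47, 1.51], [0.13, 2.56], [-1, 4.14], [0.04, 2.09], [-2.66, 2.66]. Speed limits (rad/s): [2.57, 2.57, 3.14, 3.14, 3.14, 3.14, 3.14].

### API

Orientations are given as a unit quaternion [x, y, z, w].
In Python, from plant import r, snapshot gives the robot as it stands. The module is installed in compiled form; this text tells all that it offers.
- The arm moves only by the tool move_arm, never from a script. Its argument "rows" is a list of rows, each a list of 5 numbers: the shift along the tool's x, y, z in m, then the turn about the tool's z in rad, then the finger opening in m, from 0 to 0.0881. In form: [[dx, dy, dz, spin, claw], ...]. A call has 1 to 10 rows; each row shifts and turns the commanded pose from where the row before left it, along the tool's axes as they then stand; what a row does not reach is not made up. A row lasts 1/12 s, in which the tool goes at most 41.7 mm and 7.16 degrees, less where a joint would pass 70% of its speed; a pose out of reach is approached as far as the arm can. A call with a gripper value outside its range is refused whole. The fingers move at their own pace and stop on an object; "newtons" is the grip in N (left out, the last holds). Time passes only in rows, so rows that do not move let the fingers close. It gives the time, the measured TCP pose, the force, the opening and the grip force at its end, in the units of the state.
- r.get_state(): the state, without advancing time (a new reading comes with each control period).
- snapshot(name): name is "scene" or "top" or "wrist"; returns a dict with "color" (400x640x3 uint8, red, green, blue), "depth" (400x640 float32, m along the optical axis (not along the pixel's ray), 0 where there is no reading), "mtx" (3x3 intrinsics, pixels), "dist" ([k1, k2, p1, p2, k3] as OpenCV has them; the pictures are not rectified), "eye" and "orientation" of the camera in the world. Camera axes: x right, y up, looking along -z (the intrinsics and any distortion apply to the point x, -y, -z); pixel columns grow to the right and rows downward; lengths in m; the calibration is good to about 2 mm. A picture is of the moment at which its call begins.
- r.finish_job(): hands the job in; it is judged then, once.
The state is a dict: "clock": time; "q": joint angles; "qd": joint speeds; "joint_torque": joint torques, N m; "tool_pos": TCP position; "eef_rot": TCP orientation; "contact_force": force on the tool from outside, world axes, zero at the start; "moment": the same for the moment, N m; "opening": opening from 0.0 (shut) to 1.0 (fully open); "finger_force": force on a finger pad.
Only numpy, scipy, OpenCV 4.12 (cv2) and the standard library are available. Lean on these libraries where they do the work, as an engineer would, in place of code of your own. Each camera call takes 0.05 s, during which the arm holds its last target. There are 200 camera calls.

### The job

Gather the four good lampholders into the grey caddy, each standing upright in its own pocket: white porcelain on the yellow card, black on the green card, brass on the pink card, blue on the white card. Set them down on the card rather than dropping or throwing them in. Leave the two rejects, which have a red disc over the mouth, standing where they are.

Things in the scene. Friction and masses are not known exactly. Their poses are not given: they have to be found in the camera images.
- holder_white: Lampholder standing upright on the bench, loose and round: glossy white porcelain, open dark mouth with a small brass contact on top. 62 mm tall; foot flange 44 mm in diameter and 14 mm high, above it a plain 40 mm barrel up to the top. Origin: centre of its underside, z up. About 150 g (0.7 to 1.35 times). Tape, a jar or a carton up to 60 mm tall may stand 25 mm beside it. 
- holder_black: Lampholder standing upright on the bench, loose and round: black plastic with thin ribs, black rim round a cream mouth with a small brass contact. 62 mm tall; foot flange 44 mm in diameter and 14 mm high, above it a plain 40 mm barrel up to the top. Origin: centre of its underside, z up. About 80 g (0.7 to 1.35 times). Tape, a jar or a carton up to 60 mm tall may stand 25 mm beside it. 
- holder_brass: Lampholder standing upright on the bench, loose and round: all brass, open dark mouth with a small brass contact. 62 mm tall; foot flange 44 mm in diameter and 14 mm high, above it a plain 40 mm barrel up to the top. Origin: centre of its underside, z up. About 130 g (0.7 to 1.35 times). Tape, a jar or a carton up to 60 mm tall may stand 25 mm beside it. 
- holder_blue: Lampholder standing upright on the bench, loose and round: blue plastic, open dark mouth with a small brass contact. 62 mm tall; foot flange 44 mm in diameter and 14 mm high, above it a plain 40 mm barrel up to the top. Origin: centre of its underside, z up. About 70 g (0.7 to 1.35 times). Tape, a jar or a carton up to 60 mm tall may stand 25 mm beside it. 
- reject_white: Lampholder standing upright on the bench, loose and round: white porcelain like the good one, but a red paper disc covers its whole mouth: a reject. 62 mm tall; foot flange 44 mm in diameter and 14 mm high, above it a plain 40 mm barrel up to the top. Origin: centre of its underside, z up. About 150 g (0.7 to 1.35 times). Tape, a jar or a carton up to 60 mm tall may stand 25 mm beside it. Not to be moved.
- reject_brass: Lampholder standing upright on the bench, loose and round: brass like the good one, but a red paper disc covers its whole mouth: a reject. 62 mm tall; foot flange 44 mm in diameter and 14 mm high, above it a plain 40 mm barrel up to the top. Origin: centre of its underside, z up. About 130 g (0.7 to 1.35 times). Tape, a jar or a carton up to 60 mm tall may stand 25 mm beside it. Not to be moved.
- card_yellow: Fixed yellow card, 62 x 62 x 2 mm, centred on the floor of one pocket of the grey caddy. Origin: centre of its underside, 5 mm above the bench. Pocket 66 x 66 mm inside, walls 6 mm thick, tops 25 mm above the bench. Caddy fixed: a straight row of four pockets 72 mm apart along the card's y; card's x runs across the row, z up. Which card is where changes.
- card_green: Fixed green card, 62 x 62 x 2 mm, centred on the floor of one pocket of the grey caddy. Origin: centre of its underside, 5 mm above the bench. Pocket 66 x 66 mm inside, walls 6 mm thick, tops 25 mm above the bench. Caddy fixed: a straight row of four pockets 72 mm apart along the card's y; card's x runs across the row, z up. Which card is where changes.
- card_pink: Fixed pink card, 62 x 62 x 2 mm, centred on the floor of one pocket of the grey caddy. Origin: centre of its underside, 5 mm above the bench. Pocket 66 x 66 mm inside, walls 6 mm thick, tops 25 mm above the bench. Caddy fixed: a straight row of four pockets 72 mm apart along the card's y; card's x runs across the row, z up. Which card is where changes.
- card_white: Fixed white card, 62 x 62 x 2 mm, centred on the floor of one pocket of the grey caddy. Origin: centre of its underside, 5 mm above the bench. Pocket 66 x 66 mm inside, walls 6 mm thick, tops 25 mm above the bench. Caddy fixed: a straight row of four pockets 72 mm apart along the card's y; card's x runs across the row, z up. Which card is where changes.
Not all that is in view belongs to the job. Of the things that look like the holder_blue, the larger one is meant.

How it is judged:
By the outcome, as a careful person would: the job done as asked, in the order asked, and still so for the second after the job is handed in, with the robot touching nothing.
It also fails if it takes over 96 s, if anything falls off the work surface, if the arm or the gripper's body presses on something with over 40 N, if the wrist force passes 120 N, or if a joint passes its speed limit or range.

## Working session

There is one attempt and no reset: what is moved stays moved. The work goes in short steps, Python scripts to look and compute and a tool call to move; the robot and the scene stay as the last step left them, time stands still between calls to the robot, and variables do not carry over. Pictures are saved under pics/ and viewed, at most 14 in all, crops included, and the job is handed in when it is done.

Besides the shell and the picture viewer there is one more tool, called after "Emit:" as a command line: name --pt "numbers of a row" for each row, then --argument value for the rest. move_arm: Moves the arm, as the interface text tells. Its arguments: {"type":"object","properties":{"rows":{"type":"array"},"newtons":{"type":"number"}},"required":["rows"]}

```bash
mkdir -p pics; cat > h.py <<'E'
import numpy as np, cv2, pickle
from scipy.spatial.transform import Rotation as R
from plant import r, snapshot
def snap(name, fn=None):
    s=snapshot(name); 
    if fn: cv2.imwrite('pics/'+fn, s['color'][...,::-1])
    pickle.dump(s,open(name+'.pkl','wb')); return s
def rays(s,uv):
    p=cv2.undistortPoints(np.array(uv,float).reshape(-1,1,2),np.array(s['mtx']),np.array(s['dist'])).reshape(-1,2)
    d=np.c_[p[:,0],-p[:,1],-np.ones(len(p))]
    return R.from_quat(s['orientation']).apply(d)
def atz(s,uv,z):  # intersect with plane z
    d=rays(s,uv); e=np.array(s['eye']); return e+d*((z-e[2])/d[:,2])[:,None]
def bydepth(s,uv):
    d=rays(s,uv); return np.array([np.array(s['eye'])+di*s['depth'][int(round(v)),int(round(u))] for di,(u,v) in zip(d,uv)])
E
python3 - <<'E'
from h import *
s=snap('top','top1.png');print(s['eye'],s['orientation'],s['mtx'],s['dist'])
s=snap('scene','scene1.png');print(s['eye'])
print(r.get_state())
E
```

```text
[ 0.40118215 -0.04428212  0.78240595] [-0.06898291  0.07907735  0.73188804 -0.67329639] [[386.68808117   0.         322.69842255]
 [  0.         386.68808117 200.16740605]
 [  0.           0.           1.        ]] [-0.01284177  0.          0.          0.          0.        ]
[ 1.0598579  -0.28305313  0.81817014]
{'clock': 0.1, 'q': array([ 1.16180508,  0.68990233, -0.1945146 ,  1.56623946,  0.15729958,
        0.90244678, -0.21507292]), 'qd': array([ 3.51138520e-04, -2.20676418e-03, -8.81912391e-04, -2.87659885e-03,
       -9.37054844e-05,  2.40368071e-04, -4.81888025e-04]), 'joint_torque': array([-2.62851878e-03, -5.28497493e+01, -1.27147414e+00, -1.53837901e+01,
       -5.25936310e-02,  1.95313973e-03, -2.56464563e-05]), 'tool_pos': array([ 0.26764455, -0.56447573,  0.40398862]), 'eef_rot': array([ 9.75580766e-01,  2.19639533e-01, -2.30910471e-04, -7.69108620e-04]), 'contact_force': array([-0.92701699, -0.26071338, -0.78357328]), 'moment': array([-0.04165204,  0.03160336,  0.05487874]), 'finger_force': 0.0, 'opening': 0.999544834273166}
```

View pics/top1.png

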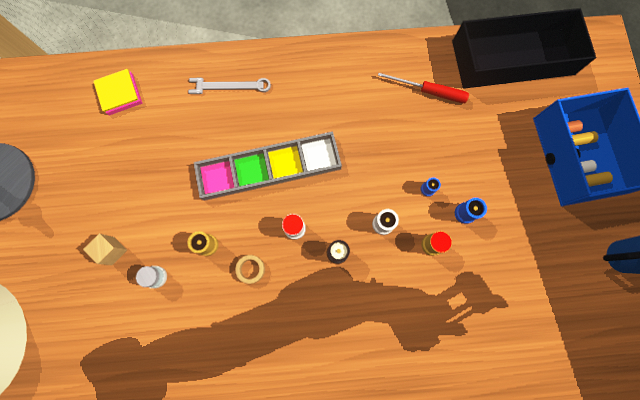

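View pics/scene1.png

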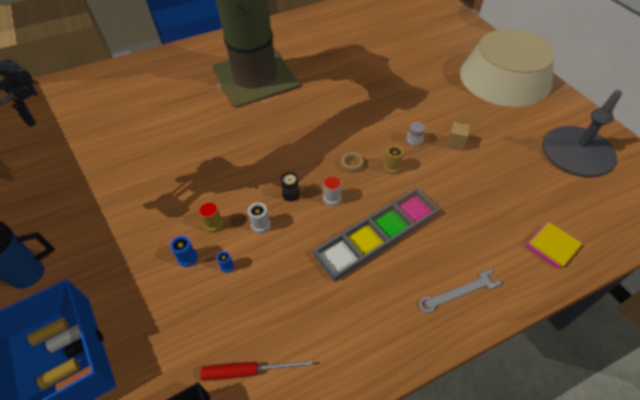

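The top view shows brass (201,243), black (338,251), white (387,221), large blue (474,209) and a small blue lookalike (432,186). The rejects, with red discs, are at (293,226) and (440,242). The caddy cards run pink, green, yellow, white at (216,178) to (318,155). I'll enlarge to confirm and to get precise pixels.

```bash
python3 - <<'E'
from h import *
s=pickle.load(open('top.pkl','rb'))
c=s['color'][...,::-1]
a=cv2.resize(c[130:280,180:340],None,fx=5,fy=5,interpolation=cv2.INTER_CUBIC)[:600]
cv2.imwrite('pics/cropA.png',cv2.resize(c[130:270,180:345],None,fx=4,fy=4,interpolation=cv2.INTER_CUBIC))
cv2.imwrite('pics/cropB.png',cv2.resize(c[160:280,320:500],None,fx=4,fy=4,interpolation=cv2.INTER_CUBIC))
for n,uv in dict(brass=(200,243),black=(338,251),white=(387,221),blue=(475,209),small=(432,186),rw=(293,226),rb=(440,242)).items():
    print(n,bydepth(s,[uv]).round(3),atz(s,[uv],.062).round(3))
E
```

```text
brass [[0.492 0.174 0.059]] [[0.492 0.173 0.062]]
black [[ 0.456 -0.082  0.058]] [[ 0.456 -0.081  0.062]]
white [[ 0.505 -0.18   0.056]] [[ 0.504 -0.179  0.062]]
blue [[ 0.514 -0.35   0.058]] [[ 0.513 -0.349  0.062]]
small [[ 0.569 -0.28   0.04 ]] [[ 0.564 -0.273  0.062]]
rw [[ 0.509 -0.001  0.062]] [[ 0.509 -0.001  0.062]]
rb [[ 0.456 -0.273  0.062]] [[ 0.456 -0.273  0.062]]
```

View pics/cropA.png

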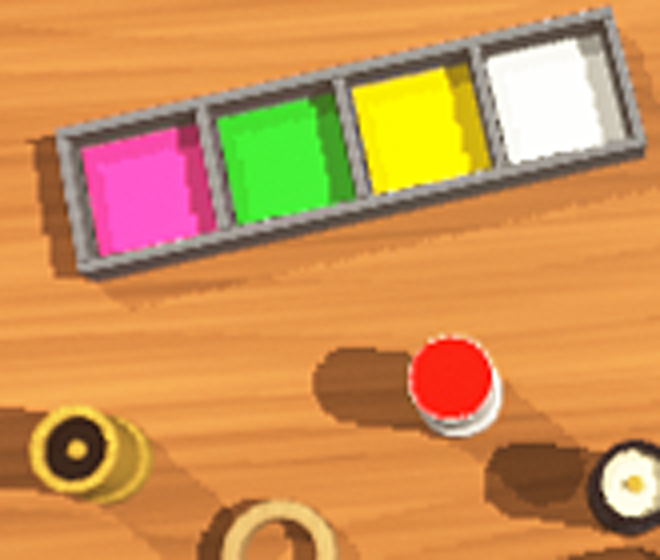

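View pics/cropB.png

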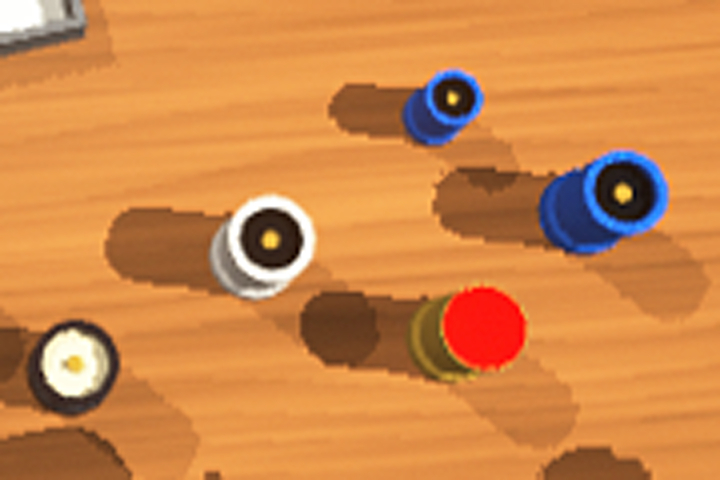

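Confirmed: the holders with dark or cream mouths and a brass contact are the good ones, and the large blue at crop (625,192) is the one meant, as the small one is only about 40 mm tall. Next I'll compute the targets.

```bash
cat > plan.py <<'E'
from h import *
s=pickle.load(open('top.pkl','rb'))
A=lambda x,y:(180+x/4-.375,130+y/4-.375); B=lambda x,y:(320+x/4-.375,160+y/4-.375)
H=dict(white=B(271,239),black=B(74,366),brass=A(74,449),blue=B(625,192),rw=A(451,378),rb=B(484,328))
H={k:atz(s,[v],.062)[0,:2] for k,v in H.items()}
c=atz(s,[A(62,132),A(85,272),A(608,10),A(643,150)],.025)[:,:2]
L,Rr=(c[0]+c[1])/2,(c[2]+c[3])/2
m=(L+Rr)/2; d=(Rr-L)/np.linalg.norm(Rr-L)
P={n:m+d*.072*(i-1.5) for i,n in enumerate(['pink','green','yellow','white'])}
row=np.degrees(np.arctan2(d[1],d[0]))
def go(xy=None,z=None):
    st=r.get_state(); q=R.from_quat(st['eef_rot']); p=np.array(st['tool_pos'])
    g=p+q.apply([0,0,.147]); t=np.array([*xy,z]); e=q.inv().apply(t-g)
    X=q.apply([1,0,0]); yaw=np.degrees(np.arctan2(X[1],X[0]))
    sp=(yaw-row+90)%180-90   # down tool: +spin lowers world yaw; want tool x along row
    print('tool shift mm',(e*1e3).round(1),'spin deg',sp.round(2),'rad',np.radians(sp).round(4),'grasp',g.round(4),'z',q.apply([0,0,1]).round(3),'t',round(st['clock'],2),'q7',st['q'][6].round(2),'op',round(st['opening']*88.1,1),'F',np.round(st['contact_force'],1),st['finger_force'])
E
python3 - <<'E'
from plan import *
print(H,P,row,np.linalg.norm(c[0]-c[2]),np.linalg.norm(c[1]-c[3]),np.linalg.norm(c[0]-c[1]),np.linalg.norm(c[2]-c[3]))
go(H['white'],.15)
E
```

```text
{'white': array([ 0.50697366, -0.17967399]), 'black': array([ 0.45539287, -0.08152371]), 'brass': array([0.49406425, 0.1766402 ]), 'blue': array([ 0.51540366, -0.35074847]), 'rw': array([ 5.12834173e-01, -4.61664182e-04]), 'rb': array([ 0.45689004, -0.27401604])} {'pink': array([0.6296029 , 0.15084554]), 'green': array([0.64004944, 0.07960742]), 'yellow': array([0.65049599, 0.0083693 ]), 'white': array([ 0.66094253, -0.06286882])} -81.65745648779702 0.287262334949446 0.2875178467803322 0.0751104436246769 0.07787676745737149
tool shift mm [ 381.2 -244.7  107.3] spin deg -72.97 rad -1.2735 grasp [ 0.2675 -0.5643  0.257 ] z [-0.001  0.001 -1.   ] t 0.1 q7 -0.22 op 88.1 F [-0.9 -0.3 -0.8] 0.0
```

Emit:
move_arm --pt "0 0 0 -0.12 0.07" --pt "0 0 0 -0.12 0.07" --pt "0 0 0 -0.12 0.07" --pt "0 0 0 -0.12 0.07" --pt "0 0 0 -0.12 0.07" --pt "0 0 0 -0.12 0.07" --pt "0 0 0 -0.12 0.07" --pt "0 0 0 -0.12 0.07" --pt "0 0 0 -0.12 0.07" --pt "0 0 0 -0.12 0.07"

```text
clock: 0.93
tool_pos: [0.2676, -0.5646, 0.4043]
eef_rot: [0.679, 0.734, 0.0, -0.0]
contact_force: [0.8, 1.1, 0.2]
opening: 0.793
finger_force: 0.0
```

Emit:
move_arm --pt "0 0 0 -0.0735 0.07" --pt "0 0 0 0 0.07"

```text
clock: 1.1
tool_pos: [0.2674, -0.5647, 0.4041]
eef_rot: [0.653, 0.757, 0.0, -0.001]
contact_force: [-0.5, 0.0, -0.6]
opening: 0.791
finger_force: 0.0
```

```bash
python3 - <<'E'
from plan import *
go(H['white'],.12)
hsv=cv2.cvtColor(s['color'],cv2.COLOR_RGB2HSV)
sub=np.zeros((400,640),bool); sub[130:200,190:345]=1
for n,(h0,h1,s0) in dict(pink=(140,170,120),green=(50,70,120),yellow=(25,33,200)).items():
    mk=sub&(hsv[...,0]>=h0)&(hsv[...,0]<=h1)&(hsv[...,1]>s0)
    v,u=np.nonzero(mk); pts=atz(s,np.c_[u,v],.007); 
    hull=cv2.minAreaRect((pts[:,:2]*1e3).astype(np.float32)); print(n,len(u),hull,'dz',np.median(bydepth(s,np.c_[u,v])[:,2]))
E
```

```text
tool shift mm [345.5 293.4 137.5] spin deg 0.08 rad 0.0014 grasp [ 0.2673 -0.5646  0.2571] z [-0.     0.001 -1.   ] t 1.1 q7 0.81 op 69.7 F [-0.5  0.  -0.6] 0.0
pink 794 ((632.8466186523438, 152.4495391845703), (59.21561813354492, 61.247920989990234), 8.472980499267578) dz 0.006648460992092264
green 799 ((643.7587280273438, 80.81556701660156), (59.249183654785156, 62.08071517944336), 8.493658065795898) dz 0.006533571966120255
yellow 747 ((654.613037109375, 9.613121032714844), (57.732784271240234, 61.92780303955078), 8.319158554077148) dz 0.006570110440468735
```

Emit:
move_arm --pt "0.0288 0.0244 0.008 0 0.07" --pt "0.0288 0.0244 0.008 0 0.07" --pt "0.0288 0.0244 0.008 0 0.07" --pt "0.0288 0.0244 0.008 0 0.07" --pt "0.0288 0.0244 0.008 0 0.07" --pt "0.0288 0.0244 0.008 0 0.07" --pt "0.0288 0.0244 0.008 0 0.07" --pt "0.0288 0.0244 0.008 0 0.07" --pt "0.0288 0.0244 0.008 0 0.07" --pt "0.0288 0.0244 0.008 0 0.07"

```text
clock: 1.93
tool_pos: [0.4681, -0.2428, 0.3243]
eef_rot: [0.655, 0.756, -0.0, 0.0]
contact_force: [0.0, -1.0, -0.3]
opening: 0.797
finger_force: 0.0
```

Emit:
move_arm --pt "0.0288 0.0244 0.008 0 0.07" --pt "0.0287 0.025 0.008 0 0.07" --pt "0 0 0.02 0 0.07" --pt "0 0 0.02 0 0.07" --pt "0 0 0 0 0.07"

```text
clock: 2.35
tool_pos: [0.5072, -0.1792, 0.2659]
eef_rot: [0.654, 0.757, -0.002, -0.002]
contact_force: [-1.0, -1.2, 0.2]
opening: 0.796
finger_force: 0.0
```

```bash
sed -i "s/^row=/P=dict(pink=(.631,.1525),green=(.642,.081),yellow=(.653,.0095),white=(.664,-.062))\nrow=/" plan.py; python3 - <<'E'
from plan import *
go(H['white'],.044)
snap('wrist','w1.png')
t=snap('top')
w=pickle.load(open('wrist.pkl','rb')); print(w['eye'])
E
```

```text
tool shift mm [-0.8  0.9 74.9] spin deg -0.01 rad -0.0001 grasp [ 0.5064 -0.1791  0.1189] z [-0.006  0.001 -1.   ] t 2.35 q7 -0.13 op 70.1 F [-1.  -1.2  0.2] 0.0
[ 0.49496067 -0.10613006  0.24662999]
```

View pics/w1.png

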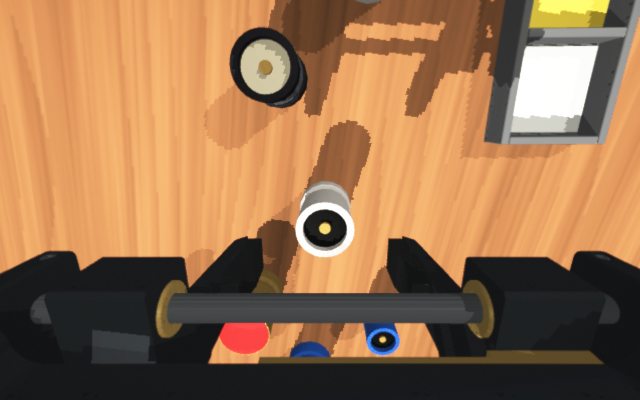

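The white holder at (325,229) is centred between the fingers. I'll descend and grip it.

Emit:
move_arm --pt "-0.0008 0.0009 0.025 0 0.07" --pt "0 0 0.025 0 0.07" --pt "0 0 0.025 0 0.07" --pt "0 0 0 0 0.07" --pt "0 0 0 0 0.03" --pt "0 0 0 0 0.03" --pt "0 0 0 0 0.03" --pt "0 0 0 0 0.03" --pt "0 0 0 0 0.03" --pt "0 0 0 0 0.03" --newtons 20

```text
clock: 3.28
tool_pos: [0.5091, -0.1813, 0.1949]
eef_rot: [0.654, 0.756, 0.0, 0.001]
contact_force: [-1.2, -0.8, 7.6]
opening: 0.445
finger_force: 20.0
```

Emit:
move_arm --pt "0 0 -0.02 0 0.03" --pt "0 0 -0.02 0 0.03" --pt "0 0 -0.02 0 0.03" --pt "0 0 -0.02 0 0.03" --pt "0 0 0 0 0.03"

```text
clock: 3.7
tool_pos: [0.5101, -0.1812, 0.2772]
eef_rot: [0.654, 0.756, 0.002, 0.003]
contact_force: [0.2, -0.2, -0.7]
opening: 0.448
finger_force: 20.0
```

```bash
python3 - <<'E'
from plan import *
go(P['yellow'],.125)
E
```

```text
tool shift mm [168.4 168.    5.8] spin deg -0.03 rad -0.0006 grasp [ 0.511  -0.1814  0.1302] z [ 0.006 -0.001 -1.   ] t 3.7 q7 -0.12 op 39.5 F [ 0.2 -0.2 -0.7] 19.999988693743944
```

Emit:
move_arm --pt "0.028 0.028 0 0 0.03" --pt "0.028 0.028 0 0 0.03" --pt "0.028 0.028 0 0 0.03" --pt "0.028 0.028 0 0 0.03" --pt "0.028 0.028 0 0 0.03" --pt "0.028 0.028 0 0 0.03" --pt "0 0 0 0 0.03" --pt "0 0 0 0 0.03" --pt "0 0 0 0 0.03"

```text
clock: 4.45
tool_pos: [0.6503, 0.0092, 0.2727]
eef_rot: [0.654, 0.757, -0.001, -0.0]
contact_force: [0.1, -1.6, -1.6]
opening: 0.451
finger_force: 20.0
```

```bash
python3 - <<'E'
from plan import *
go(P['yellow'],.055)
snap('wrist','w2.png')
E
```

```text
tool shift mm [ 0.2  3.2 70.7] spin deg 0.02 rad 0.0003 grasp [0.65   0.009  0.1257] z [-0.002 -0.001 -1.   ] t 4.45 q7 -0.31 op 39.7 F [ 0.1 -1.6 -1.6] 19.99976788647473
```

View pics/w2.png

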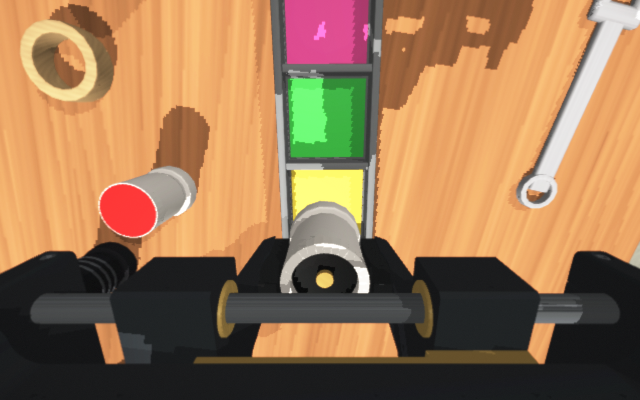

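The white holder is held upright and lined up with the row, the row centre and holder both at about x = 326. I'll descend gently.

Emit:
move_arm --pt "0 0.0015 0.02 0 0.03" --pt "0 0 0.02 0 0.03" --pt "0 0 0.015 0 0.03" --pt "0 0 0.005 0 0.03" --pt "0 0 0.002 0 0.03" --pt "0 0 0.002 0 0.03" --pt "0 0 0 0 0.03" --pt "0 0 0 0 0.03" --pt "0 0 0 0 0.03"

```text
clock: 5.25
tool_pos: [0.6527, 0.0098, 0.2107]
eef_rot: [0.654, 0.757, 0.001, 0.001]
contact_force: [0.0, 0.6, -1.0]
opening: 0.448
finger_force: 20.0
```

Emit:
move_arm --pt "0 0 0.002 0 0.03" --pt "0 0 0 0 0.03" --pt "0 0 0 0 0.03"

```text
clock: 5.5
tool_pos: [0.6524, 0.0098, 0.2078]
eef_rot: [0.654, 0.757, 0.0, 0.0]
contact_force: [-1.0, 0.6, -1.5]
opening: 0.446
finger_force: 20.0
```

Emit:
move_arm --pt "0 0 0.002 0 0.03" --pt "0 0 0 0 0.03" --pt "0 0 0 0 0.03"

```text
clock: 5.75
tool_pos: [0.6523, 0.0098, 0.2055]
eef_rot: [0.654, 0.757, -0.0, -0.0]
contact_force: [0.1, 0.3, -0.7]
opening: 0.445
finger_force: 20.0
```

Emit:
move_arm --pt "0 0 0.002 0 0.03" --pt "0 0 0 0 0.03" --pt "0 0 0 0 0.03"

```text
clock: 6.0
tool_pos: [0.6523, 0.0098, 0.2035]
eef_rot: [0.654, 0.757, -0.0, -0.0]
contact_force: [-0.1, 0.4, -0.9]
opening: 0.449
finger_force: 20.0
```

Emit:
move_arm --pt "0 0 0.0015 0 0.03" --pt "0 0 0 0 0.03" --pt "0 0 0 0 0.03"

```text
clock: 6.25
tool_pos: [0.6524, 0.0098, 0.2022]
eef_rot: [0.654, 0.757, -0.0, 0.0]
contact_force: [0.5, 0.9, -1.4]
opening: 0.446
finger_force: 20.0
```

Emit:
move_arm --pt "0 0 0.0015 0 0.03" --pt "0 0 0 0 0.03" --pt "0 0 0 0 0.03"

```text
clock: 6.5
tool_pos: [0.6524, 0.0099, 0.2019]
eef_rot: [0.654, 0.757, -0.0, 0.0]
contact_force: [-3.3, -0.4, 7.8]
opening: 0.449
finger_force: 20.0
```

Emit:
move_arm --pt "0 0 0.0015 0 0.03" --pt "0 0 0 0 0.03" --pt "0 0 0 0 0.03"

```text
clock: 6.75
tool_pos: [0.6524, 0.0099, 0.2019]
eef_rot: [0.654, 0.757, -0.0, 0.001]
contact_force: [-5.4, -0.8, 16.6]
opening: 0.447
finger_force: 20.0
```

Emit:
move_arm --pt "0 0 -0.002 0 0.03" --pt "0 0 0 0 0.064" --pt "0 0 0 0 0.064" --pt "0 0 0 0 0.064" --pt "0 0 0 0 0.064" --pt "0 0 -0.02 0 0.064" --pt "0 0 -0.025 0 0.064" --pt "0 0 -0.03 0 0.064" --pt "0 0 0 0 0.07"

```text
clock: 7.5
tool_pos: [0.6545, 0.0103, 0.2814]
eef_rot: [0.654, 0.756, 0.004, 0.003]
contact_force: [1.5, 1.0, 0.6]
opening: 0.778
finger_force: 0.0
```

```bash
python3 - <<'E'
from plan import *
go(H['black'],.12)
E
```

```text
tool shift mm [ -62.1 -211.7   12.4] spin deg -0.03 rad -0.0006 grasp [0.6558 0.0105 0.1344] z [ 0.009  0.001 -1.   ] t 7.5 q7 -0.31 op 68.5 F [1.5 1.  0.6] 0.0
```

Emit:
move_arm --pt "-0.0104 -0.035 0.002 0 0.07" --pt "-0.0104 -0.035 0.002 0 0.07" --pt "-0.0104 -0.035 0.002 0 0.07" --pt "-0.0104 -0.035 0.002 0 0.07" --pt "-0.0104 -0.035 0.002 0 0.07" --pt "-0.0104 -0.035 0.002 0 0.07" --pt "0 0 0 0 0.07" --pt "0 0 0 0 0.07" --pt "0 0 0 0 0.07"

```text
clock: 8.25
tool_pos: [0.4548, -0.082, 0.2642]
eef_rot: [0.654, 0.757, 0.001, 0.001]
contact_force: [0.7, -0.1, 0.6]
opening: 0.794
finger_force: 0.0
```

```bash
python3 - <<'E'
from plan import *
go(H['black'],.048)
snap('wrist','w3.png')
E
```

```text
tool shift mm [ 0.3  0.2 69.2] spin deg 0.0 rad 0.0001 grasp [ 0.4551 -0.0819  0.1172] z [ 0.002  0.001 -1.   ] t 8.25 q7 -0.38 op 69.9 F [ 0.7 -0.1  0.6] 0.0
```

View pics/w3.png

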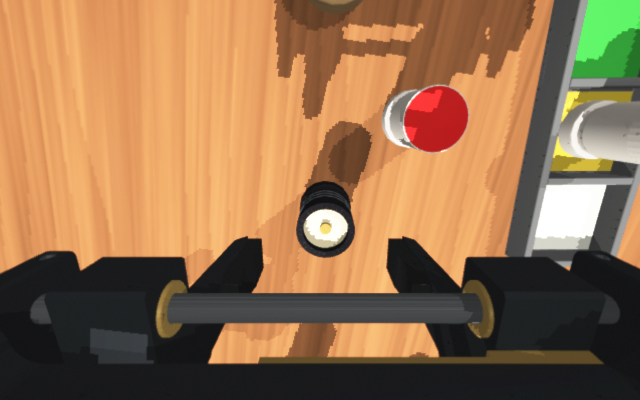

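The black holder at (325,229) is centred, the reject at (435,118) is clear of the fingers, and the white holder stands on yellow. Next I'll pick the black one.

Emit:
move_arm --pt "0 0 0.025 0 0.07" --pt "0 0 0.025 0 0.07" --pt "0 0 0.019 0 0.07" --pt "0 0 0 0 0.07" --pt "0 0 0 0 0.07" --pt "0 0 0 0 0.03" --pt "0 0 0 0 0.03" --pt "0 0 0 0 0.03" --pt "0 0 0 0 0.03" --pt "0 0 0 0 0.03"

```text
clock: 9.13
tool_pos: [0.454, -0.0825, 0.1959]
eef_rot: [0.654, 0.757, 0.001, 0.001]
contact_force: [-0.8, 0.3, 4.6]
opening: 0.448
finger_force: 20.0
```

Emit:
move_arm --pt "0 0 0 0 0.03" --pt "0 0 -0.02 0 0.03" --pt "0 0 -0.03 0 0.03" --pt "0 0 -0.03 0 0.03" --pt "0 0 -0.02 0 0.03" --pt "0 0 0 0 0.03" --pt "0 0 0 0 0.03"

```text
clock: 9.72
tool_pos: [0.4537, -0.0827, 0.2959]
eef_rot: [0.654, 0.756, 0.001, 0.001]
contact_force: [0.6, 0.8, -1.2]
opening: 0.45
finger_force: 20.0
```

```bash
python3 - <<'E'
from plan import *
go(P['green'],.14)
E
```

```text
tool shift mm [135.  209.6   9.3] spin deg -0.05 rad -0.001 grasp [ 0.454  -0.0828  0.1489] z [ 0.002 -0.    -1.   ] t 9.72 q7 -0.36 op 39.7 F [ 0.6  0.8 -1.2] 19.999503353610635
```

Emit:
move_arm --pt "0.0193 0.03 0 0 0.03" --pt "0.0193 0.03 0 0 0.03" --pt "0.0193 0.03 0 0 0.03" --pt "0.0193 0.03 0 0 0.03" --pt "0.0193 0.03 0 0 0.03" --pt "0.0193 0.03 0 0 0.03" --pt "0.0193 0.0297 0 0 0.03" --pt "0 0 0 0 0.03" --pt "0 0 0 0 0.03" --pt "0 0 0 0 0.03"

```text
clock: 10.55
tool_pos: [0.6405, 0.0811, 0.293]
eef_rot: [0.654, 0.757, -0.002, -0.001]
contact_force: [-0.4, -0.6, -1.3]
opening: 0.447
finger_force: 20.0
```

```bash
python3 - <<'E'
from plan import *
go(P['green'],.0559)
E
```

```text
tool shift mm [ 0.1  2.5 90.1] spin deg 0.02 rad 0.0003 grasp [0.6399 0.0808 0.146 ] z [-0.004 -0.003 -1.   ] t 10.55 q7 -0.42 op 39.4 F [-0.4 -0.6 -1.3] 19.999399669468403
```

Emit:
move_arm --pt "0 0.001 0.025 0 0.03" --pt "0 0 0.025 0 0.03" --pt "0 0 0.02 0 0.03" --pt "0 0 0.01 0 0.03" --pt "0 0 0.004 0 0.03" --pt "0 0 0.002 0 0.03" --pt "0 0 0.001 0 0.03" --pt "0 0 0 0 0.03" --pt "0 0 0 0 0.03"

```text
clock: 11.3
tool_pos: [0.643, 0.0819, 0.2093]
eef_rot: [0.654, 0.757, 0.001, 0.001]
contact_force: [0.1, -0.4, -0.6]
opening: 0.449
finger_force: 20.0
```

Emit:
move_arm --pt "0 0 0.001 0 0.03" --pt "0 0 0.001 0 0.03" --pt "0 0 0.001 0 0.03" --pt "0 0 0 0 0.03" --pt "0 0 0 0 0.03"

```text
clock: 11.72
tool_pos: [0.6425, 0.0818, 0.2052]
eef_rot: [0.654, 0.757, -0.0, -0.0]
contact_force: [-0.2, 0.2, -1.2]
opening: 0.448
finger_force: 20.0
```

Emit:
move_arm --pt "0 0 0.001 0 0.03" --pt "0 0 0.001 0 0.03" --pt "0 0 0.001 0 0.03" --pt "0 0 0 0 0.03" --pt "0 0 0 0 0.03"

```text
clock: 12.13
tool_pos: [0.6425, 0.0819, 0.203]
eef_rot: [0.654, 0.757, -0.0, 0.0]
contact_force: [-3.0, -0.6, 5.6]
opening: 0.443
finger_force: 20.0
```

Touchdown at z = 0.203, as predicted. I'll release and rise.

Emit:
move_arm --pt "0 0 0 0 0.064" --pt "0 0 0 0 0.064" --pt "0 0 0 0 0.064" --pt "0 0 0 0 0.064" --pt "0 0 -0.02 0 0.064" --pt "0 0 -0.025 0 0.064" --pt "0 0 -0.03 0 0.064" --pt "0 0 0 0 0.07" --pt "0 0 0 0 0.07"

```text
clock: 12.88
tool_pos: [0.6432, 0.082, 0.279]
eef_rot: [0.654, 0.757, 0.002, 0.001]
contact_force: [-0.2, 0.5, -0.2]
opening: 0.797
finger_force: 0.0
```

```bash
python3 - <<'E'
from plan import *
go(H['brass'],.12)
E
```

```text
tool shift mm [ 115.2 -134.5   11.5] spin deg -0.02 rad -0.0004 grasp [0.6438 0.0822 0.132 ] z [ 0.004  0.001 -1.   ] t 12.88 q7 -0.43 op 70.2 F [-0.2  0.5 -0.2] 0.0
```

Emit:
move_arm --pt "0.023 -0.0267 0.002 0 0.07" --pt "0.023 -0.0267 0.002 0 0.07" --pt "0.023 -0.0267 0.002 0 0.07" --pt "0.023 -0.0267 0.002 0 0.07" --pt "0.023 -0.0267 0.002 0 0.07" --pt "0 0 0 0 0.07" --pt "0 0 0 0 0.07" --pt "0 0 0 0 0.07"

```text
clock: 13.55
tool_pos: [0.4941, 0.1759, 0.2666]
eef_rot: [0.654, 0.757, -0.001, 0.0]
contact_force: [0.2, 0.8, -0.2]
opening: 0.797
finger_force: 0.0
```

```bash
python3 - <<'E'
from plan import *
go(H['brass'],.048)
snap('wrist','w4.png')
E
```

```text
tool shift mm [ 1.   0.2 71.6] spin deg -0.01 rad -0.0002 grasp [0.494  0.1757 0.1196] z [-0.    -0.001 -1.   ] t 13.55 q7 -0.76 op 70.2 F [ 0.2  0.8 -0.2] 0.0
```

View pics/w4.png

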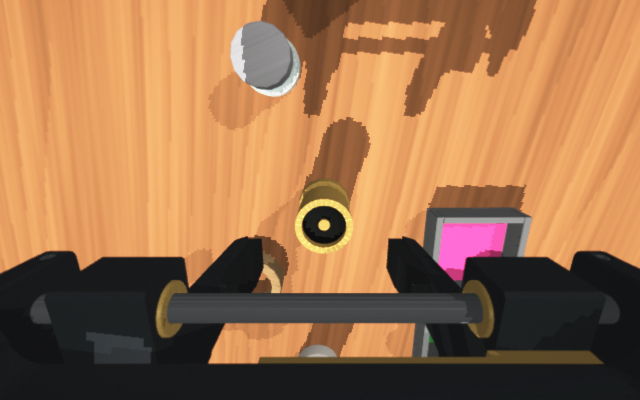

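The brass holder at (324,225) is centred, with tape and caddy clear of the fingers.

Emit:
move_arm --pt "0.001 0 0.025 0 0.07" --pt "0 0 0.025 0 0.07" --pt "0 0 0.021 0 0.07" --pt "0 0 0 0 0.07" --pt "0 0 0 0 0.07" --pt "0 0 0 0 0.03" --pt "0 0 0 0 0.03" --pt "0 0 0 0 0.03" --pt "0 0 0 0 0.03" --pt "0 0 0 0 0.03"

```text
clock: 14.43
tool_pos: [0.4938, 0.1772, 0.1969]
eef_rot: [0.654, 0.757, 0.001, 0.0]
contact_force: [0.3, -0.2, 3.0]
opening: 0.449
finger_force: 20.0
```

Emit:
move_arm --pt "0 0 0 0 0.03" --pt "0 0 -0.02 0 0.03" --pt "0 0 -0.03 0 0.03" --pt "0 0 -0.03 0 0.03" --pt "0 0 -0.02 0 0.03" --pt "0 0 0 0 0.03" --pt "0 0 0 0 0.03"

```text
clock: 15.02
tool_pos: [0.4938, 0.1772, 0.297]
eef_rot: [0.654, 0.757, 0.001, 0.0]
contact_force: [0.2, -0.3, -1.4]
opening: 0.447
finger_force: 20.0
```

```bash
python3 - <<'E'
from plan import *
go(P['pink'],.14)
E
```

```text
tool shift mm [-44.4 131.9  10.2] spin deg -0.02 rad -0.0004 grasp [0.4941 0.1773 0.15  ] z [ 0.002  0.001 -1.   ] t 15.02 q7 -0.74 op 39.4 F [ 0.2 -0.3 -1.4] 19.999960586428642
```

Emit:
move_arm --pt "-0.0111 0.0332 0 0 0.03" --pt "-0.0111 0.0332 0 0 0.03" --pt "-0.0111 0.0332 0 0 0.03" --pt "-0.0111 0.0332 0 0 0.03" --pt "0 0 0 0 0.03" --pt "0 0 0 0 0.03" --pt "0 0 0 0 0.03"

```text
clock: 15.6
tool_pos: [0.6302, 0.1527, 0.2942]
eef_rot: [0.654, 0.757, -0.002, -0.001]
contact_force: [-0.1, 0.6, 0.3]
opening: 0.447
finger_force: 20.0
```

```bash
python3 - <<'E'
from plan import *
go(P['pink'],.0569)
E
```

```text
tool shift mm [-0.3  1.8 90.2] spin deg 0.04 rad 0.0006 grasp [0.6296 0.1526 0.1472] z [-0.004 -0.001 -1.   ] t 15.6 q7 -0.53 op 39.4 F [-0.1  0.6  0.3] 20.00002789311111
```

Emit:
move_arm --pt "0 0 0.025 0 0.03" --pt "0 0 0.025 0 0.03" --pt "0 0 0.02 0 0.03" --pt "0 0 0.01 0 0.03" --pt "0 0 0.004 0 0.03" --pt "0 0 0.002 0 0.03" --pt "0 0 0.002 0 0.03" --pt "0 0 0 0 0.03" --pt "0 0 0 0 0.03" --pt "0 0 0 0 0.03"

```text
clock: 16.43
tool_pos: [0.6318, 0.1527, 0.2092]
eef_rot: [0.654, 0.757, 0.001, 0.0]
contact_force: [-0.2, 0.2, -0.9]
opening: 0.446
finger_force: 20.0
```

Emit:
move_arm --pt "0 0 0.001 0 0.03" --pt "0 0 0.001 0 0.03" --pt "0 0 0.001 0 0.03" --pt "0 0 0 0 0.03" --pt "0 0 0 0 0.03"

```text
clock: 16.85
tool_pos: [0.6314, 0.1525, 0.2051]
eef_rot: [0.654, 0.757, -0.0, -0.0]
contact_force: [0.5, 0.5, -1.1]
opening: 0.447
finger_force: 20.0
```

Emit:
move_arm --pt "0 0 0.001 0 0.03" --pt "0 0 0.001 0 0.03" --pt "0 0 0 0 0.03" --pt "0 0 0 0 0.03"

```text
clock: 17.18
tool_pos: [0.6315, 0.1526, 0.204]
eef_rot: [0.654, 0.757, 0.0, 0.0]
contact_force: [-2.5, -1.7, 5.8]
opening: 0.445
finger_force: 20.0
```

Emit:
move_arm --pt "0 0 0 0 0.064" --pt "0 0 0 0 0.064" --pt "0 0 0 0 0.064" --pt "0 0 0 0 0.064" --pt "0 0 -0.02 0 0.064" --pt "0 0 -0.025 0 0.064" --pt "0 0 -0.03 0 0.064" --pt "0 0 -0.02 0 0.07" --pt "0 0 0 0 0.07" --pt "0 0 0 0 0.07"

```text
clock: 18.02
tool_pos: [0.6318, 0.1526, 0.2992]
eef_rot: [0.654, 0.757, 0.001, 0.001]
contact_force: [-0.4, 1.6, -0.7]
opening: 0.795
finger_force: 0.0
```

```bash
python3 - <<'E'
from plan import *
go(H['blue'],.12)
E
```

```text
tool shift mm [-481.3 -188.5   31.6] spin deg -0.02 rad -0.0003 grasp [0.6321 0.1527 0.1522] z [ 0.002  0.001 -1.   ] t 18.02 q7 -0.53 op 70.0 F [-0.4  1.6 -0.7] 0.0
```

Emit:
move_arm --pt "-0.0344 -0.0134 0 0 0.07" --pt "-0.0344 -0.0134 0 0 0.07" --pt "-0.0344 -0.0134 0 0 0.07" --pt "-0.0344 -0.0134 0 0 0.07" --pt "-0.0344 -0.0134 0 0 0.07" --pt "-0.0344 -0.0134 0 0 0.07" --pt "-0.0344 -0.0134 0 0 0.07" --pt "-0.0344 -0.0134 0 0 0.07" --pt "-0.0344 -0.0134 0 0 0.07" --pt "-0.0344 -0.0134 0 0 0.07"

```text
clock: 18.85
tool_pos: [0.5474, -0.2089, 0.2965]
eef_rot: [0.654, 0.757, -0.001, -0.001]
contact_force: [0.4, -0.7, 0.2]
opening: 0.794
finger_force: 0.0
```

Emit:
move_arm --pt "-0.0344 -0.0134 0.008 0 0.07" --pt "-0.0344 -0.0134 0.008 0 0.07" --pt "-0.0344 -0.0134 0.008 0 0.07" --pt "-0.0344 -0.0134 0.008 0 0.07" --pt "0 0 0 0 0.07" --pt "0 0 0 0 0.07" --pt "0 0 0 0 0.07"

```text
clock: 19.43
tool_pos: [0.5154, -0.3503, 0.2649]
eef_rot: [0.654, 0.757, 0.0, -0.001]
contact_force: [0.7, 0.6, 0.4]
opening: 0.789
finger_force: 0.0
```

```bash
python3 - <<'E'
from plan import *
go(H['blue'],.048)
snap('wrist','w5.png')
E
```

```text
tool shift mm [-1.   0.2 69.9] spin deg 0.01 rad 0.0001 grasp [ 0.5152 -0.35    0.1179] z [-0.001  0.002 -1.   ] t 19.43 q7 0.18 op 69.5 F [0.7 0.6 0.4] 0.0
```

View pics/w5.png

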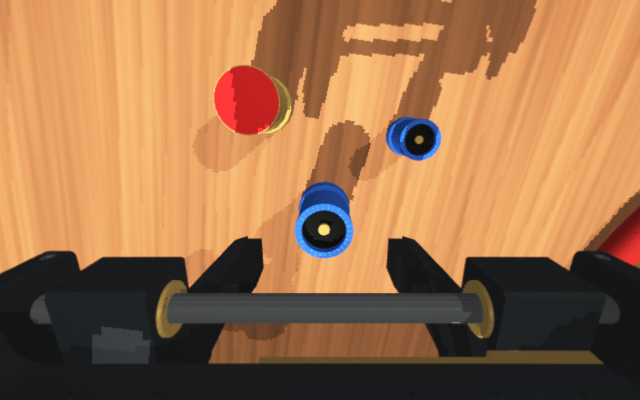

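The large blue holder at (324,230) is centred, and the small blue (413,138) and the brass reject (247,100) are clear.

Emit:
move_arm --pt "-0.0005 0 0.025 0 0.07" --pt "0 0 0.025 0 0.07" --pt "0 0 0.02 0 0.07" --pt "0 0 0 0 0.07" --pt "0 0 0 0 0.07" --pt "0 0 0 0 0.03" --pt "0 0 0 0 0.03" --pt "0 0 0 0 0.03" --pt "0 0 0 0 0.03" --pt "0 0 0 0 0.03"

```text
clock: 20.32
tool_pos: [0.5159, -0.3518, 0.197]
eef_rot: [0.654, 0.757, 0.0, 0.001]
contact_force: [-0.3, -0.2, 4.2]
opening: 0.449
finger_force: 20.0
```

Emit:
move_arm --pt "0 0 0 0 0.03" --pt "0 0 -0.02 0 0.03" --pt "0 0 -0.03 0 0.03" --pt "0 0 -0.03 0 0.03" --pt "0 0 -0.02 0 0.03" --pt "0 0 0 0 0.03" --pt "0 0 0 0 0.03"

```text
clock: 20.9
tool_pos: [0.5158, -0.3519, 0.2971]
eef_rot: [0.654, 0.757, 0.0, 0.001]
contact_force: [-0.1, 0.2, -2.0]
opening: 0.448
finger_force: 20.0
```

```bash
python3 - <<'E'
from plan import *
go(P['white'],.14)
E
```

```text
tool shift mm [265.6 188.3  10. ] spin deg -0.03 rad -0.0004 grasp [ 0.5161 -0.352   0.1501] z [ 0.002 -0.001 -1.   ] t 20.9 q7 0.2 op 39.5 F [-0.1  0.2 -2. ] 20.000061811879277
```

Emit:
move_arm --pt "0.0332 0.0236 0 0 0.03" --pt "0.0332 0.0236 0 0 0.03" --pt "0.0332 0.0236 0 0 0.03" --pt "0.0332 0.0236 0 0 0.03" --pt "0.0332 0.0236 0 0 0.03" --pt "0.0332 0.0236 0 0 0.03" --pt "0.0332 0.0236 0 0 0.03" --pt "0.0332 0.0236 0 0 0.03" --pt "0 0 0 0 0.03" --pt "0 0 0 0 0.03"

```text
clock: 21.73
tool_pos: [0.6641, -0.0572, 0.2942]
eef_rot: [0.651, 0.759, 0.0, -0.002]
contact_force: [-0.1, -0.4, -1.2]
opening: 0.445
finger_force: 20.0
```

Emit:
move_arm --pt "0 0 0 0 0.03" --pt "0 0 0 0 0.03"

```text
clock: 21.9
tool_pos: [0.6632, -0.0637, 0.2948]
eef_rot: [0.655, 0.756, -0.002, -0.0]
contact_force: [0.4, -0.4, -0.3]
opening: 0.449
finger_force: 20.0
```

```bash
python3 - <<'E'
from plan import *
go(P['white'],.057)
E
```

```text
tool shift mm [ 1.9  1.9 90.8] spin deg -0.14 rad -0.0024 grasp [ 0.6627 -0.064   0.1478] z [-0.003 -0.002 -1.   ] t 21.9 q7 -0.21 op 39.6 F [ 0.4 -0.4 -0.3] 19.99985234811902
```

Emit:
move_arm --pt "0.001 0.001 0.025 0 0.03" --pt "0 0 0.025 0 0.03" --pt "0 0 0.02 0 0.03" --pt "0 0 0.01 0 0.03" --pt "0 0 0.004 0 0.03" --pt "0 0 0.002 0 0.03" --pt "0 0 0.002 0 0.03" --pt "0 0 0 0 0.03" --pt "0 0 0 0 0.03" --pt "0 0 0 0 0.03"

```text
clock: 22.73
tool_pos: [0.6652, -0.0603, 0.2092]
eef_rot: [0.654, 0.757, 0.001, 0.001]
contact_force: [-1.1, -0.5, -1.0]
opening: 0.451
finger_force: 20.0
```

Emit:
move_arm --pt "0 0 0.001 0 0.03" --pt "0 0 0.001 0 0.03" --pt "0 0 0.001 0 0.03" --pt "0 0 0 0 0.03" --pt "0 0 0 0 0.03"

```text
clock: 23.15
tool_pos: [0.6648, -0.0603, 0.2051]
eef_rot: [0.654, 0.757, -0.0, -0.0]
contact_force: [0.3, -0.4, -0.3]
opening: 0.447
finger_force: 20.0
```

Emit:
move_arm --pt "0 0 0.001 0 0.03" --pt "0 0 0.001 0 0.03" --pt "0 0 0 0 0.03" --pt "0 0 0 0 0.03"

```text
clock: 23.48
tool_pos: [0.665, -0.0602, 0.204]
eef_rot: [0.654, 0.757, 0.0, 0.0]
contact_force: [-1.9, -0.2, 5.3]
opening: 0.449
finger_force: 20.0
```

Emit:
move_arm --pt "0 0 0 0 0.064" --pt "0 0 0 0 0.064" --pt "0 0 0 0 0.064" --pt "0 0 0 0 0.064" --pt "0 0 -0.02 0 0.064" --pt "0 0 -0.025 0 0.064" --pt "0 0 -0.03 0 0.064" --pt "0 0 -0.03 0 0.07" --pt "-0.03 0 -0.02 0 0.07" --pt "-0.03 0 -0.02 0 0.07"

```text
clock: 24.32
tool_pos: [0.674, -0.1175, 0.3503]
eef_rot: [0.652, 0.758, 0.001, 0.0]
contact_force: [-0.1, -0.5, 0.3]
opening: 0.797
finger_force: 0.0
```

Emit:
move_arm --pt "-0.04 0 0 0 0.07" --pt "-0.04 0 0 0 0.07" --pt "-0.04 0 0 0 0.07" --pt "-0.04 0 0 0 0.07" --pt "-0.04 0 0 0 0.07" --pt "-0.04 0 0 0 0.07" --pt "-0.04 0 0 0 0.07" --pt "0 0 0 0 0.07" --pt "0 0 0 0 0.07" --pt "0 0 0 0 0.07"

```text
clock: 25.15
tool_pos: [0.7142, -0.3959, 0.3474]
eef_rot: [0.654, 0.757, 0.001, -0.001]
contact_force: [-0.2, 1.0, -0.2]
opening: 0.795
finger_force: 0.0
```

```bash
python3 - <<'E'
from h import *
s=snap('top'); c=s['color'][...,::-1]
cv2.imwrite('pics/end.png',cv2.resize(c[120:290,180:500],None,fx=2.5,fy=2.5,interpolation=cv2.INTER_CUBIC))
E
```

```text
(no output)
```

View pics/end.png

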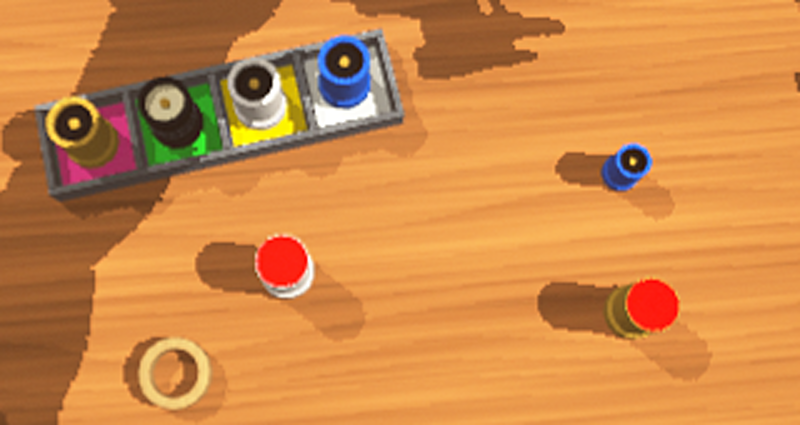

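The crop shows all four upright on their cards: brass on pink (73,125), black on green (165,103), white on yellow (254,82) and blue on white (344,62). Both rejects are still in place at (282,261) and (652,305).

```bash
python3 -c "
from plant import r
print(r.finish_job())"
```

```text
the job is handed in; nothing more can be done
None
```

The job is handed in: all four good lampholders stand upright on their cards (white on yellow, black on green, brass on pink, blue on white), and both rejects are where they were, finished at about 25 s of the 96 s allowed.

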